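# Strip the trimming stand and latch the parts away

### The job

On the leaning soil-trimming stand, take off the loose knurled nut, then the spacer, then the sample ring, one at a time in that order, and lay all three flat, side by side, on the floor of the open instrument case. Then swing the case's lid over and press it down until it snaps fully shut past its catch. Do not bump the dial gauge that hangs over the stand, and leave everything else where it is.

Things in the scene. Friction and masses are not known exactly. Their poses are not given: they have to be found in the camera images.
- stand: Fixed green base plate 170 x 130 x 16 mm of the trimming stand. Origin on the table right below the seat (the foot of the stud), z up; the stud leans towards the stand's -x; the plate spans x -40..130, y -65..65. It stands to the robot's left, yaw 1.25 to 1.9, so the stud leans roughly to the robot's right, towards the case.
- stud: Fixed steel stud, 12 mm thick, 62 mm long, smooth (things slide straight off), leaning 35 degrees from vertical towards the stand's -x. Origin on the seat at its foot (100 mm above the table), z along the stud towards its free tip, y level (= the stand's y). The seat is the end of a round flange 58 mm in diameter and 5 mm thick on a 30 mm column along the same axis.
- gauge: Fixed dial gauge on a bracket of the stand, straight above the seat; not to be hit. Same origin and axes as the stand. The dial is a disc 58 mm in diameter facing the stand's -x, x -7..16, y -29..29, z 233..291; its 8 mm plunger hangs down at x = 5 to z = 216; arm z 255..269 from x 14 to a 16 mm post at x = 98. A gripper in line with the stud clears it; a vertical one does not.
- nut: Loose knurled steel nut, already unscrewed: cylinder 30 mm in diameter, 22 mm high, with a plain 15.6 mm through hole; about 80 g. Top of the stack on the stud. Origin at the centre of its underside, z along its axis (on the stud: towards the tip, origin 34 mm up the stud).
- spacer: Steel spacer collar under the nut: 44 mm in diameter, 14 mm high, 15.6 mm through hole, about 100 g. Origin at the centre of its underside, z along its axis (origin 20 mm up the stud at the start).
- ring: Steel sample ring under the spacer, standing on the seat: 60 mm in diameter, 20 mm high, open below, its top closed by a 6 mm thick plate with a 15.6 mm hole for the stud, about 160 g. Origin at the centre of its underside, z along its axis.
- case: Fixed grey instrument case, open top 160 x 280 x 45 mm outside (x, y, z), walls and floor 5 mm. Origin at the centre of its underside on the table; z up. Lid hinged along its +x rim; catch at the middle of its -x wall. It stands to the robot's right; its +x points roughly to the robot's right (yaw -1.87 to -1.27), so the lid leans away from the stand.
- lid (a joint): Lid angle: 0 = shut and latched; starts at 1.8 to 2.15 rad, standing open leaning back (stop at 2.2). The stiff hinge (0.32 N m) holds the lid wherever it is left. From about 0.07 rad down, its tongue rides on the sprung catch: about 15 N down at the middle of the front edge takes it past the detent; below 0.02 rad it is home and stays.
- lid_hinge (a point): Point on the lid's hinge line at the middle of its width (45 mm above the table at the case's +x rim). The lid plate spans 173 mm from the hinge line, 280 mm wide, 8 mm thick; the outer face lies 8.5 mm outside the plane through the hinge line. At angle a the lid points from the hinge along -x cos(a) + z sin(a) of the case, its outer face along x sin(a) + z cos(a).
- lid_edge (a point): Point on the lid's outer face at the middle of its width, 165 mm from the hinge line, 8 mm from the front edge: the place to press. When shut it is 53.5 mm above the table. A 56 mm wide steel tongue hangs 20 mm down below the front edge there.
- straightedge: Bystander: loose steel straightedge 25 x 200 x 5 mm lying on the floor of the case along its hinge side, centred about 55 mm to the +x of the case's middle. It stays there. Origin at the centre of its underside.
- tin: Bystander: open aluminium sample tin 60 mm in diameter, 40 mm high, beside the stand. Origin at the centre of its underside.
- porous_plate: Bystander: dark perforated steel disc, 68 mm in diameter, 10 mm thick, beside the stand. Origin at the centre of its underside.
- weight: Bystander: brass weight with a knob, 60 mm in diameter, 52 mm high, in the middle of the table. Origin at the centre of its underside.
- bottle: Bystander: white bottle 48 mm in diameter, 95 mm high, in the middle of the table. Origin at the centre of its underside.
- big_ring: Bystander: plain open steel ring, 76 mm in diameter, 20 mm high, wall 3 mm, no web, lying at the back of the middle of the table. Origin at the centre of its underside.
- stud_tip (a point): Free tip of the stud, on its axis, 62 mm from the seat.
Mind the look-alikes: they are no part of the job. Leave any purple look-alike of the spacer alone. What is shaped like the ring but yellow is not meant.

How it is judged:
By the outcome, as a careful person would: the job done as asked, in the order asked, and still so for the second after the job is handed in, with the robot touching nothing.
It also fails if it takes over 70 s, if anything falls off the work surface, if the arm or the gripper's body presses on something with over 40 N, if the wrist force passes 120 N, or if a joint passes its speed limit or range.

### The arm

A 7-joint arm with a two-finger parallel gripper is mounted at the origin on the work surface. World frame = base frame: x ahead of the robot, y to its left, z up, the work surface at z = 0. Lengths are in mm, angles in degrees, forces in N, time in s.
With the tool pointing down it reaches from about 350 to 900 mm from the base axis. Payload 8.1 kg.
Tool frame: the origin (TCP) lies midway between the tips of the shut fingers; the grasp point (between the pads) lies 19 mm behind it; z points along the fingers, y is the line along which they close (so a half turn about z gives the same grasp; the last joint's range is limited). The gripper opens to 92 mm and grips with 3 to 60 N. Pads are 19 mm wide; open, the fingers measure 130 mm over their backs; the gripper's body (75 mm by 190 mm) begins 47 mm behind the grasp point.
Start: joints at [-79.389, 24.895, 1.432, 90.138, -0.665, 64.973, -4.303], TCP at [177.429, 599.3, 226.742] pointing down, gripper open.
Joint ranges: [-149.89, 149.89], [-25.12, 119.58], [-72.63, 75.52], [4.76, 147.25], [-75.54, 255.54], [6.69, 114.76], [-157.13, 157.13]. Speed limits (degrees/s): [127.2, 127.2, 172.46, 172.46, 180, 180, 180].

### API

Orientations are given as [roll, pitch, yaw] about the fixed x, y, z axes, in that order (R = Rz(yaw) Ry(pitch) Rx(roll)).
In Python, from cell import * gives the robot as it stands.
- The arm moves only by the shell command python3 -m creep 'ROWS' [FORCE]. ROWS is JSON, a list of rows, each a list of 7 numbers: the turn, a rotation vector about the tool's x, y, z in rad, then the shift along the tool's x, y, z in m, then the finger opening in m, from 0 to 0.0918. In form: [[ax, ay, az, x, y, z, gripper], ...]. A call has exactly 10 rows; each row is the pose to reach, as a shift and turn from the pose commanded when the call began, along the tool's axes at that moment; what a row does not reach only later rows make up. A row lasts 1/10 s, in which the tool goes at most 50 mm and 8.59 degrees, less where a joint would pass 70% of its speed; a pose out of reach is approached as far as the arm can. A call with a gripper value outside its range is refused whole. The fingers move at their own pace and stop on an object; FORCE is the grip in N (left out, the last holds). Time passes only in rows, so rows that repeat a pose let the fingers close, or fill a call up. It gives the time, the measured TCP pose, the force, the opening and the grip force at its end, in the units of the state.
- sense(): the state, without advancing time (a new reading comes with each control period).
- capture(name): name is "scene" or "top"; returns the picture (480x640x3 uint8, blue, green, red); there is no depth.
- camera_model(name): a dict with "fovy" (degrees; the focal length in pixels is half the picture's height over the tangent of half this angle, whatever the lens; pixels are square), "cx", "cy" (the principal point, pixels), "k1" (the pictures are not rectified: a ray, as slopes to the right and down, at radius r is drawn at 1 + k1 r^2 times it, then the intrinsics apply), "T" (4x4, takes a point from camera to world coordinates). Camera axes: x right, y up, looking along -z (the intrinsics and any distortion apply to the point x, -y, -z); pixel columns grow to the right and rows downward; lengths in mm; the calibration is good to about 2 mm. A picture is of the moment at which its call begins. camera_model takes no time and is no camera call.
- close_job(): hands the job in; it is judged then, once.
The state is a dict: "time_s": time; "joint_pos": joint angles; "joint_vel": joint speeds; "joint_torque": joint torques, N m; "tcp_pos": TCP position; "orientation": TCP orientation; "force": force on the tool from outside, world axes, zero at the start; "ft_torque": the same for the moment, N m; "gripper_width": finger opening in mm; "gripper_force": force on a finger pad.
Only numpy, scipy, OpenCV 4.12 (cv2) and the standard library are available. Lean on these libraries where they do the work, as an engineer would, in place of code of your own. Each camera call takes 0.05 s, during which the arm holds its last target. There are 200 camera calls.

## Working session

There is one attempt and no reset: what is moved stays moved. The work goes in short steps, Python scripts to look and compute and a shell command to move; the robot and the scene stay as the last step left them, time stands still between calls to the robot, and variables do not carry over. Pictures are saved under pics/ and viewed, at most 10 in all, crops included, and the job is handed in when it is done.

```bash
ls; mkdir -p pics
python3 - <<'E'
from cell import *
import cv2
for n in("scene","top"):
    cv2.imwrite(f"pics/{n}0.png",capture(n)); m=camera_model(n); print(n,m["fovy"],m["cx"],m["cy"],m["k1"]); print(m["T"])
s=sense();print(s)
E
```

```text
pics
scene 46.09906217389779 322.33308614240144 247.60034593474546 -0.14115854046179532
[[-7.35714237e-01 -5.85757435e-01  3.40018807e-01  8.64513924e+02]
 [ 6.77170468e-01 -6.26656583e-01  3.85670435e-01  3.95969358e+02]
 [-1.28343008e-02  5.13993925e-01  8.57697806e-01  9.66645895e+02]
 [ 0.00000000e+00  0.00000000e+00  0.00000000e+00  1.00000000e+00]]
top 47.33284425430751 323.09730685898967 240.6508035375279 -0.0501913110127517
[[-2.27659933e-02  9.89719185e-01 -1.41200726e-01  3.25026378e+02]
 [-9.99728118e-01 -2.32494833e-02 -1.77517474e-03  6.92262906e+00]
 [-5.03976841e-03  1.41121923e-01  9.89979396e-01  1.34257669e+03]
 [ 0.00000000e+00  0.00000000e+00  0.00000000e+00  1.00000000e+00]]
{'time_s': 0.1, 'joint_pos': array([-79.38850664,  24.93179006,   1.43098576,  90.18325875,
        -0.6624661 ,  64.97231821,  -4.30332537]), 'joint_vel': array([-0.05643694, -0.17348404,  0.09971185, -0.08052988, -0.0408427 ,
       -0.06850246,  0.01328167]), 'joint_torque': array([ 3.42003739e-03, -6.69120312e+01,  9.88461077e-01, -3.15148151e+01,
       -6.03444991e-02,  3.75112239e-02,  1.65336792e-05]), 'tcp_pos': array([177.34204837, 598.84731157, 226.03498199]), 'orientation': array([-1.79921421e+02,  9.21383445e-03,  1.63506406e+02]), 'force': array([-0.01233786, -0.30653418, -0.88892619]), 'ft_torque': array([0.0039174 , 0.04923004, 0.03933499]), 'gripper_force': 0.0, 'gripper_width': 91.64165263916318}
```

View images.

View pics/scene0.png

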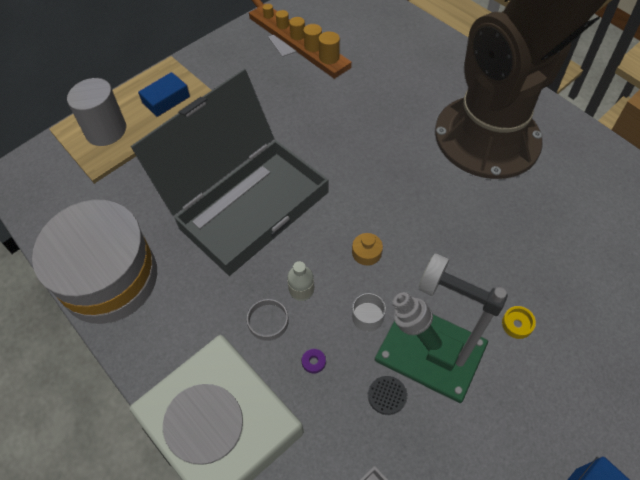

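View pics/top0.png

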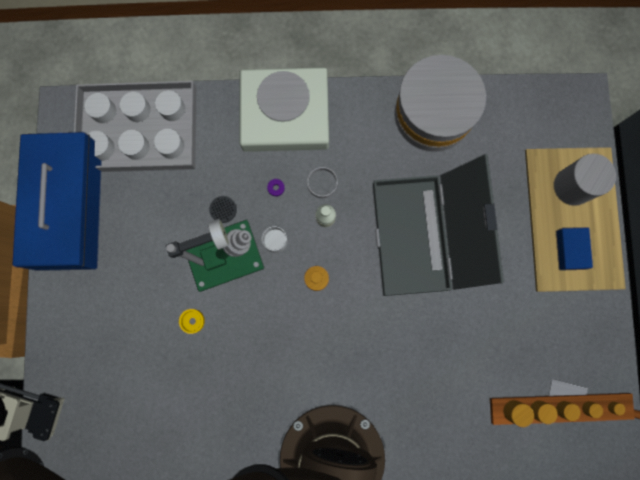

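The scene view shows the stack on the stud around (410,310), the dial at (434,275), the green plate with corners at about (376,352), (462,397), (487,345), and the case with corners at (180,215), (230,267), (328,185). The top view shows the plate around (225,255), the nut at (240,240), and the case from (375,180) to (450,293). The yellow ring and the purple collar are decoys. Next I'll measure them.

```bash
cat > h.py <<'E'
from cell import *
import numpy as np, cv2
M={n:camera_model(n) for n in("scene","top")}
def K(n):
    m=M[n]; f=240/np.tan(np.radians(m["fovy"]/2)); return np.array([[f,0,m["cx"]],[0,f,m["cy"]],[0,0,1.]]),np.array([m["k1"],0,0,0.])
def ray(n,p):
    k,d=K(n); q=cv2.undistortPoints(np.array(p,float).reshape(-1,1,2),k,d).reshape(-1,2)
    T=np.array(M[n]["T"]); v=np.c_[q[:,0],-q[:,1],-np.ones(len(q))]@T[:3,:3].T
    return T[:3,3],v/np.linalg.norm(v,axis=1)[:,None]
def onz(n,p,z):
    o,v=ray(n,p); return o+v*((z-o[2])/v[:,2])[:,None]
def tri(ps,pt):
    o1,v1=ray("scene",ps);o2,v2=ray("top",pt); out=[]
    for a,b in zip(v1,v2):
        s=np.linalg.lstsq(np.c_[a,-b],o2-o1,rcond=None)[0]; A=o1+s[0]*a;B=o2+s[1]*b
        out.append(np.r_[(A+B)/2,np.linalg.norm(A-B)])
    return np.array(out)
def proj(n,P):
    T=np.array(M[n]["T"]); c=(np.atleast_2d(P)-T[:3,3])@T[:3,:3]; k,d=K(n)
    return cv2.projectPoints(c*[1,-1,-1],np.zeros(3),np.zeros(3),k,d)[0].reshape(-1,2)
E
python3 - <<'E'
from h import *
for n in("scene","top"):
    im=cv2.imread(f"pics/{n}0.png"); h=cv2.cvtColor(im,cv2.COLOR_BGR2HSV)
    m=cv2.inRange(h,(55,90,30),(90,255,255)); c=max(cv2.findContours(m,0,1)[0],key=cv2.contourArea)
    hu=cv2.convexHull(c); ap=cv2.approxPolyDP(hu,4,True).reshape(-1,2); print(n,ap.tolist()); print(onz(n,ap,16).round(1).tolist())
s=cv2.imread("pics/scene0.png");t=cv2.imread("pics/top0.png")
cv2.imwrite("pics/standS.png",cv2.resize(s[250:400,365:515],None,fx=4,fy=4,interpolation=2))
a=cv2.resize(t[205:305,160:290],None,fx=6,fy=6,interpolation=2);cv2.imwrite("pics/standT.png",a)
a=cv2.resize(s[60:275,130:335],None,fx=1.95,fy=1.95,interpolation=2);b=cv2.resize(t[145:305,365:510],None,fx=2.75,fy=2.75,interpolation=2)
o=np.zeros((440,800,3),np.uint8);o[:a.shape[0],:a.shape[1]]=a;o[:b.shape[0],401:401+b.shape[1]]=b[:,:399];cv2.imwrite("pics/case.png",o)
E
```

```text
scene [[394, 323], [435, 316], [486, 340], [461, 401], [376, 360]]
[[500.7, 175.8, 16.0], [435.5, 218.1, 16.0], [403.3, 314.1, 16.0], [521.6, 356.2, 16.0], [575.0, 203.3, 16.0]]
top [[247, 221], [262, 268], [199, 290], [187, 250]]
[[567.5, 195.6, 16.0], [450.5, 159.4, 16.0], [400.4, 313.0, 16.0], [498.9, 343.4, 16.0]]
```

View pics/standS.png

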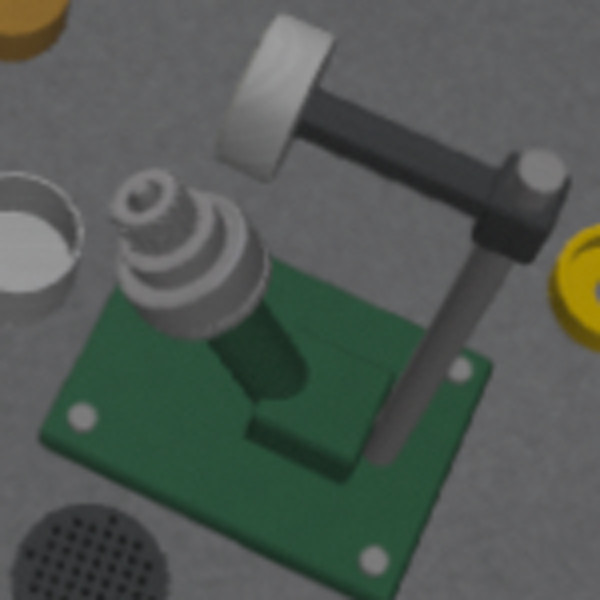

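View pics/standT.png

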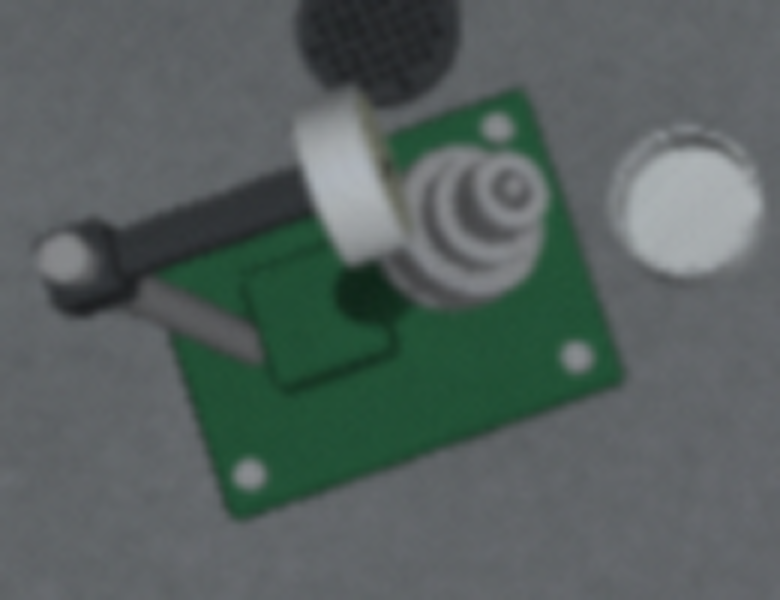

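View pics/case.png

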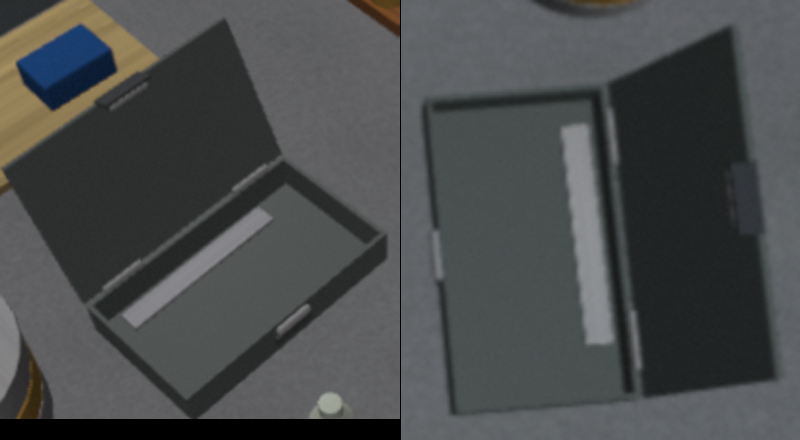

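The close-ups show the following:
- **Stand, scene crop:** the nut top and stud tip are at (145,197), and the plate screws are at (82,416), (374,560) and (460,369).
- **Stand, top crop:** the nut top is at (513,189), and the screws are at (498,127), (577,356) and (249,474).
- **Case, scene crop:** the rim corners are at (190,405), (386,236), (283,158) and (90,310).
- **Lid, scene crop:** the front corners are at (5,163) and (225,20).

Run:
```python
from h import *
np.set_printoptions(suppress=True,precision=1)
fs=lambda p:(np.array(p)+.5)/4-.5+[365,250]
ft=lambda p:(np.array(p)+.5)/6-.5+[160,205]
print("screws A,C tri",tri(fs([[82,416],[460,369]]),ft([[498,127],[249,474]])) if 0 else tri(fs([[82,416]]),ft([[498,127]])))
S=dict(A=[82,416],D=[374,560],C=[460,369]);T=dict(A=[498,127],B=[577,356],C=[249,474])
for n,d,f in(("scene",S,fs),("top",T,ft)):
    for k in d: print(n,k,onz(n,f([d[k]]),17)[0])
print("tip tri",tri(fs([[146,195]]),ft([[514,188]])))
print("plate corners scene",onz("scene",fs([[42,435],[492,362]]),16).tolist(),"top",onz("top",ft([[522,88],[625,378],[238,518]]),16).tolist())
cs=lambda p:(np.array(p)+.5)/1.95-.5+[130,60]
ct=lambda p:(np.array(p)-[401,0]+.5)/2.75-.5+[365,145]
# order: -x far(y?) : P0 left-top(top view), P1 bottom-left, P2 bottom-right, P3 top-right
s4=cs([[190,403],[386,236],[283,158],[90,310]]);t4=ct([[427,100],[453,412],[638,396],[603,88]])
print("case tri\n",tri(s4,t4)); print(onz("scene",s4,45)); print(onz("top",t4,45))
print("lid edge tri\n",tri(cs([[5,163],[225,20]]),ct([[733,28],[776,378]])))
def kab(L,W):
    L=np.array(L,float);W=np.array(W)[:,:2];l=L-L.mean(0);w=W-W.mean(0)
    y=np.arctan2((l[:,0]*w[:,1]-l[:,1]*w[:,0]).sum(),(l*w).sum());R=np.array([[np.cos(y),-np.sin(y)],[np.sin(y),np.cos(y)]])
    t=W.mean(0)-R@L.mean(0);return y,t,np.linalg.norm(L@R.T+t-W,axis=1)
L=[[-80,140],[-80,-140],[80,-140],[80,140]]
for W in(onz("scene",s4,45),onz("top",t4,45)): print("case",kab(L,W))
pc=onz("top",ft([[522,88],[625,378],[238,518]]),16);ps=onz("scene",fs([[42,435],[492,362]]),16)
for LL in([[-40,-65],[-40,65],[130,65]],):
    y=kab(LL,pc);print("stand top",y)
print("scene",kab([[-40,-65],[130,65]],ps))
```

```text
screws A,C tri [[555.5 206.3  18.1   0.2]]
scene A [555.1 206.2  17. ]
scene D [510.4 339.5  17. ]
scene C [415.1 308.4  17. ]
top A [555.8 206.4  17. ]
top B [460.8 174.5  17. ]
top C [415.8 307.8  17. ]
tip tri [[510.3 182.4 143.    1.9]]
plate corners scene [[574.0126503658237, 200.05917091645438, 16.0], [401.3268995079101, 316.29116275852107, 16.000000000000114]] top [[571.9405110678008, 196.65433670494187, 16.0], [451.4539673937443, 155.16439478722714, 16.0], [398.17634250805406, 312.40163693692955, 16.0]]
case tri
 [[ 655.8 -118.4   32.3    2.8]
 [ 379.  -131.8   38.6    1.2]
 [ 388.3 -292.    38.7    0.2]
 [ 664.3 -277.5   31.2    0.8]]
[[ 657.8 -110.3   45. ]
 [ 382.7 -128.7   45. ]
 [ 391.5 -287.2   45. ]
 [ 667.  -267.2   45. ]]
[[ 653.6 -118.2   45. ]
 [ 378.3 -130.7   45. ]
 [ 388.1 -290.7   45. ]
 [ 661.  -274.8   45. ]]
lid edge tri
 [[ 665.8 -345.   206.2    0.9]
 [ 391.4 -362.   197.3    0.8]]
case (np.float64(-1.5042044102988579), array([ 524.7, -198.4]), array([1.7, 3.1, 1.2, 3.2]))
case (np.float64(-1.51851022316002), array([ 520.3, -203.6]), array([2.9, 2.1, 3.5, 3.5]))
stand top (np.float64(1.9002201115297408), array([499.8, 212.6]), array([2.4, 1.4, 3. ]))
scene (np.float64(1.8963138946229898), array([502.1, 215.5]), array([2.9, 2.9]))
```

```bash
cat >> h.py <<'E'
from scipy.spatial.transform import Rotation as Ro
yw=1.895; xs=np.array([np.cos(yw),np.sin(yw),0]); ys=np.array([-np.sin(yw),np.cos(yw),0])
seat=np.array([499.8,214.5,100.]); t=np.radians(35); ax=-np.sin(t)*xs+np.array([0,0,np.cos(t)])
Rst=np.c_[np.cross(-ys,-ax),-ys,-ax]           # tool on the stud
cy=-1.511; cx_=np.array([np.cos(cy),np.sin(cy),0]); cyy=np.array([-np.sin(cy),np.cos(cy),0]); case=np.array([522,-201,0.])
Rc=np.c_[np.cross(cyy,[0,0,-1.]),cyy,[0,0,-1.]]  # vertical tool, closing along case y
def inc(x,y,z): return case+x*cx_+y*cyy+[0,0,z]
def stud(s): return seat+s*ax
def rel(R,p,R0=None,p0=None):
    s=sense()
    if R0 is None: R0=Ro.from_euler("xyz",s["orientation"],degrees=True).as_matrix()
    if p0 is None: p0=s["tcp_pos"]
    print("turn",Ro.from_matrix(R0.T@R).as_rotvec().round(3),"shift m",(R0.T@(np.array(p)-p0)/1000).round(4))
E
python3 - <<'E'
from h import *
np.set_printoptions(suppress=True,precision=1)
for s in(0,20,34,56,62): print(s,stud(s),"scene crop",(proj("scene",stud(s))-[365,250]+.5)*4-.5,"top crop",(proj("top",stud(s))-[160,205]+.5)*6-.5)
E
python3 -m creep '[[0,0,0.05,0,0,-0.01,0.09],[0,0,0.15,0,0,-0.03,0.09],[0,0,0.25,0,0,-0.06,0.09],[0,0,0.36,0,0,-0.09,0.09],[0,0,0.47,0,0,-0.12,0.09],[0,0,0.58,0,0,-0.15,0.09],[0,0,0.69,0,0,-0.18,0.09],[0,0,0.8,0,0,-0.2,0.09],[0,0,0.9,0,0,-0.21,0.09],[0,0,0.96,0,0,-0.21,0.09]]' 20
python3 -c "
from h import *
rel(Rst,stud(200))"
```

```text
0 [499.8 214.5 100. ] scene crop [[205.4 274.4]] top crop [[444.6 235.2]]
20 [503.5 203.6 116.4] scene crop [[185.3 246.3]] top crop [[466.  219.1]]
34 [506.  196.  127.9] scene crop [[170.9 226.2]] top crop [[481.4 207.6]]
56 [510.  184.1 145.9] scene crop [[147.8 193.8]] top crop [[506.1 189. ]]
62 [511.1 180.8 150.8] scene crop [[141.4 184.8]] top crop [[513.  183.9]]
time_s: 1.1
tcp_pos: [177.5, 599.7, 438.2]
orientation: [179.9, -0.1, 108.3]
force: [-0.1, -0.0, -0.6]
gripper_width: 90.4
gripper_force: 0.0
turn [ 0.003  0.609 -0.005] shift m [-0.5819  0.1856  0.1735]
```

```bash
python3 -m creep '[[0,0.02,0,-0.015,0.005,0,0.09],[0,0.05,0,-0.05,0.016,0,0.09],[0,0.1,0,-0.095,0.03,0,0.09],[0,0.16,0,-0.14,0.045,0,0.09],[0,0.22,0,-0.185,0.06,0,0.09],[0,0.28,0,-0.23,0.075,0,0.09],[0,0.34,0,-0.275,0.09,0,0.09],[0,0.4,0,-0.32,0.105,0,0.09],[0,0.45,0,-0.365,0.12,0,0.09],[0,0.5,0,-0.41,0.135,0,0.09]]'
python3 -c "
from h import *
rel(Rst,stud(130));rel(Rst,stud(200))"
```

```text
time_s: 2.1
tcp_pos: [436.1, 251.5, 437.3]
orientation: [179.9, -28.8, 108.6]
force: [1.0, -0.3, 1.4]
gripper_width: 89.9
gripper_force: 0.0
turn [ 0.002  0.108 -0.   ] shift m [-0.2251  0.0483  0.1397]
turn [ 0.002  0.108 -0.   ] shift m [-0.2326  0.0485  0.0701]
```

```bash
python3 -m creep '[[0,0.02,0,-0.035,0.008,0.008,0.09],[0,0.04,0,-0.08,0.016,0.022,0.09],[0,0.06,0,-0.125,0.026,0.038,0.09],[0,0.08,0,-0.17,0.036,0.054,0.09],[0,0.1,0,-0.205,0.044,0.064,0.09],[0,0.108,0,-0.23,0.048,0.072,0.09],[0,0.108,0,-0.231,0.048,0.09,0.09],[0,0.108,0,-0.229,0.048,0.11,0.09],[0,0.108,0,-0.227,0.048,0.13,0.09],[0,0.108,0,-0.2266,0.048,0.1397,0.09]]'
python3 - <<'E'
from h import *
rel(Rst,stud(130));rel(Rst,stud(37))
s=capture("scene");t=capture("top")
a=cv2.resize(s[220:400,330:510],(400,400),interpolation=2);b=cv2.resize(t[180:300,180:300],(400,400),interpolation=2)
cv2.imwrite("pics/pre.png",np.hstack([a,b]))
E
```

```text
time_s: 3.1
tcp_pos: [521.8, 144.5, 203.9]
orientation: [-179.8, -34.9, 108.5]
force: [0.2, 0.3, 0.7]
gripper_width: 90.0
gripper_force: 0.0
turn [-0.002  0.002 -0.002] shift m [ 0.0005  0.0014 -0.0028]
turn [-0.002  0.002 -0.002] shift m [0.0006 0.0016 0.0902]
```

View pics/pre.png

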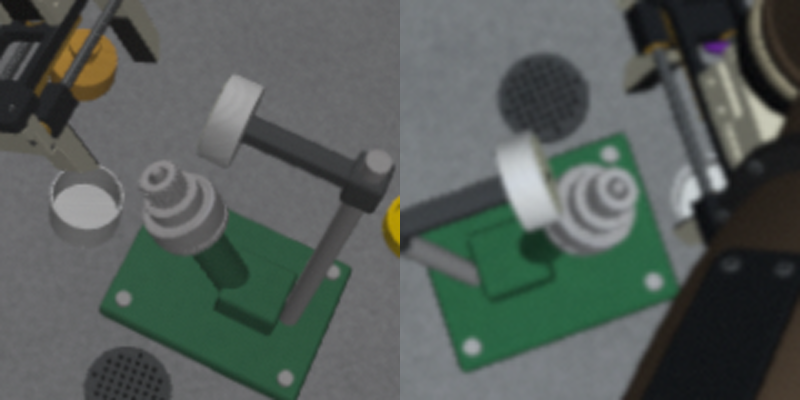

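The gripper is in line with the stud and about 90 mm up its axis. It clears the dial, and the stack is undisturbed. Next I'll descend and grip the nut.

```bash
python3 -m creep '[[0,0,0,0,0.001,0.01,0.09],[0,0,0,0,0.0015,0.025,0.09],[0,0,0,0,0.0015,0.042,0.09],[0,0,0,0,0.0015,0.059,0.08],[0,0,0,0,0.0015,0.074,0.07],[0,0,0,0,0.0015,0.084,0.06],[0,0,0,0,0.0015,0.089,0.06],[0,0,0,0,0.0015,0.09,0.05],[0,0,0,0,0.0015,0.09,0.04],[0,0,0,0,0.0015,0.09,0.025]]' 20
python3 -m creep '[[0,0,0,0,0,0,0.02],[0,0,0,0,0,0,0.02],[0,0,0,0,0,0,0.02],[0,0,0,0,0,0,0.02],[0,0,0,0,0,0,0.02],[0,0,0,0,0,0,0.02],[0,0,0,0,0,-0.003,0.02],[0,0,0,0,0,-0.01,0.02],[0,0,0,0,0,-0.02,0.02],[0,0,0,0,0,-0.035,0.02]]' 20
python3 - <<'E'
from h import *
rel(Rst,stud(37))
for n in("scene","top"): cv2.imwrite(f"pics/g1{n}.png",capture(n))
E
```

```text
time_s: 4.2
tcp_pos: [508.5, 192.3, 132.0]
orientation: [179.9, -34.8, 108.5]
force: [0.1, -0.5, 0.7]
gripper_width: 40.6
gripper_force: 0.0
time_s: 5.2
tcp_pos: [514.1, 173.5, 160.8]
orientation: [-179.9, -34.9, 108.5]
force: [0.8, 0.5, -0.7]
gripper_width: 28.5
gripper_force: 20.0
turn [-0.001  0.003 -0.001] shift m [ 0.0008 -0.0004  0.0377]
```

```bash
python3 -m creep '[[0,0,0,0,0,-0.015,0.02],[0,0,0,0,0,-0.035,0.02],[0,0,0,0,0,-0.055,0.02],[0,0,0,0,0,-0.07,0.02],[0,0,0,-0.01,0,-0.085,0.02],[0,0,0,-0.03,0,-0.1,0.02],[0,0,0,-0.06,0,-0.115,0.02],[0,0,0,-0.09,0,-0.13,0.02],[0,0,0,-0.115,0,-0.14,0.02],[0,0,0,-0.125,0,-0.145,0.02]]' 20
python3 - <<'E'
from h import *
rel(Rc,inc(-20,90,100));print(inc(-20,90,100),sense()["gripper_width"])
s=capture("scene");t=capture("top")
a=cv2.resize(s[160:360,260:460],(400,400),interpolation=2);b=cv2.resize(t[160:300,200:340],(400,400),interpolation=2)
cv2.imwrite("pics/g2.png",np.hstack([a,b]))
E
```

```text
time_s: 6.3
tcp_pos: [573.4, -5.8, 206.9]
orientation: [-179.9, -34.8, 108.2]
force: [-1.0, -0.4, -1.2]
gripper_width: 28.1
gripper_force: 20.0
turn [-0.081 -0.603  0.251] shift m [-0.2031 -0.0179 -0.0108]
[ 610.64393194 -175.65728249  100.        ] 28.133786033107008
```

View pics/g2.png

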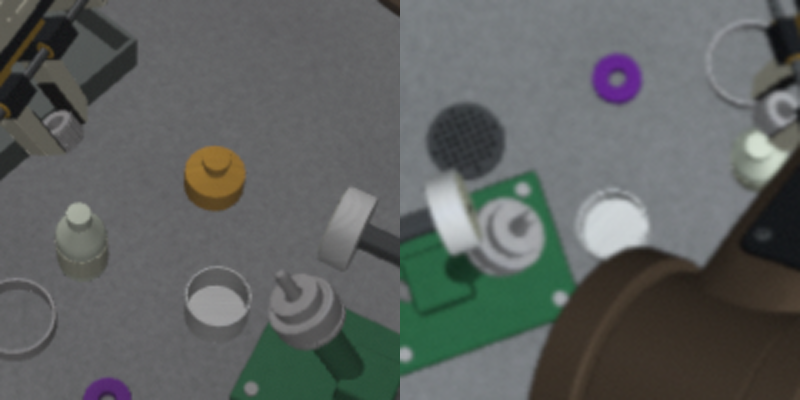

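The nut is off the stud and in the gripper, at (62,130) in the left panel. The spacer and ring are still on. The width of 28 mm is smaller than the nut's 30 mm, so I'll look closer.

Run:
```python
from h import *
s=capture("scene");t=capture("top")
p=sense()["tcp_pos"];print(proj("scene",p),proj("top",p))
a=cv2.resize(s[190:250,250:310],(400,400),interpolation=2);b=cv2.resize(t[165:225,310:370],(400,400),interpolation=2)
o=np.hstack([a,b]);o=cv2.convertScaleAbs(o,alpha=1.5);cv2.imwrite("pics/g3.png",o);print(sense()["gripper_width"])
```

```text
[[294.36205969 229.05817559]] [[326.98852499 200.21873736]]
28.54103400006916
```

View pics/g3.png

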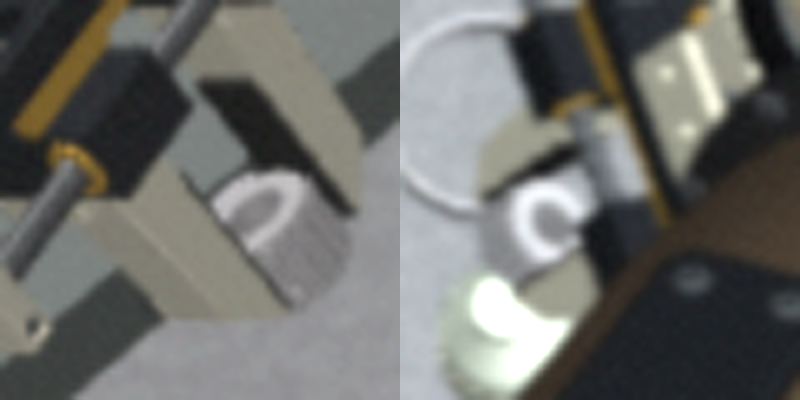

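The nut sits square and centred between the pads: in the left panel its top annulus is at (255,210), and the fingers are on both sides. Next is the case.

```bash
python3 -m creep '[[-0.004,-0.03,0.01,-0.01,-0.001,-0.001,0.02],[-0.012,-0.09,0.038,-0.03,-0.003,-0.002,0.02],[-0.024,-0.18,0.075,-0.06,-0.005,-0.003,0.02],[-0.036,-0.27,0.113,-0.09,-0.008,-0.005,0.02],[-0.048,-0.36,0.15,-0.12,-0.01,-0.006,0.02],[-0.06,-0.45,0.188,-0.15,-0.013,-0.008,0.02],[-0.07,-0.52,0.22,-0.177,-0.015,-0.009,0.02],[-0.077,-0.575,0.24,-0.193,-0.017,-0.01,0.02],[-0.081,-0.603,0.251,-0.203,-0.018,-0.011,0.02],[-0.081,-0.603,0.251,-0.203,-0.018,-0.011,0.02]]' 20
python3 -m creep '[[0,0,0,0,0,0.005,0.02],[0,0,0,0,0,0.02,0.02],[0,0,0,0,0,0.04,0.02],[0,0,0,0,0,0.06,0.02],[0,0,0,0,0,0.075,0.02],[0,0,0,0,0,0.084,0.02],[0,0,0,0,0,0.087,0.02],[0,0,0,0,0,0.087,0.02],[0,0,0,0,0,0.087,0.02],[0,0,0,0,0,0.087,0.02]]' 20
python3 - <<'E'
from h import *
rel(Rc,inc(-20,90,9))
s=capture("scene");t=capture("top");cv2.imwrite("pics/p1s.png",s);cv2.imwrite("pics/p1t.png",t)
E
```

```text
time_s: 7.5
tcp_pos: [610.9, -170.5, 100.6]
orientation: [179.9, -0.1, 93.7]
force: [-0.3, -0.6, -0.4]
gripper_width: 28.5
gripper_force: 20.0
time_s: 8.5
tcp_pos: [611.7, -171.8, 14.8]
orientation: [179.8, -0.1, 93.6]
force: [0.1, -0.5, -0.7]
gripper_width: 28.4
gripper_force: 20.0
turn [ 0.003 -0.002  0.003] shift m [-0.0038 -0.0013  0.0058]
```

```bash
python3 -m creep '[[0,0,0,0,0,0.002,0.02],[0,0,0,0,0,0.004,0.02],[0,0,0,0,0,0.005,0.02],[0,0,0,0,0,0.006,0.02],[0,0,0,0,0,0.0065,0.02],[0,0,0,0,0,0.0065,0.02],[0,0,0,0,0,0.0065,0.03],[0,0,0,0,0,0.0065,0.035],[0,0,0,0,0,0.0065,0.04],[0,0,0,0,0,0.0065,0.045]]' 20
python3 -m creep '[[0,0,0,0,0,0,0.05],[0,0,0,0,0,-0.005,0.05],[0,0,0,0,0,-0.015,0.05],[0,0,0,0,0,-0.035,0.05],[0,0,0,0,0,-0.065,0.06],[0,0,0,0,0,-0.1,0.08],[0,0,0,0,0,-0.14,0.09],[0,0,0,0,0,-0.18,0.09],[0,0,0,0,0,-0.2,0.09],[0,0,0,0,0,-0.2,0.09]]' 20
python3 - <<'E'
from h import *
rel(Rst,stud(140));rel(Rst,stud(100))
s=capture("scene");t=capture("top");cv2.imwrite("pics/p2s.png",s);cv2.imwrite("pics/p2t.png",t)
for n,im in(("scene",s),("top",t)):
    print(n,proj(n,inc(-20,90,27)).round())
E
```

```text
time_s: 9.6
tcp_pos: [611.1, -171.6, 7.2]
orientation: [179.9, -0.1, 93.6]
force: [-1.0, -0.7, 0.0]
gripper_width: 43.0
gripper_force: 0.0
time_s: 10.6
tcp_pos: [612.2, -173.3, 211.8]
orientation: [179.6, -0.0, 93.6]
force: [0.7, -1.2, -0.1]
gripper_width: 89.3
gripper_force: 0.0
turn [ 0.087  0.608 -0.251] shift m [ 0.3165 -0.0671 -0.0034]
turn [ 0.087  0.608 -0.251] shift m [ 0.3386 -0.0732  0.0293]
scene [[227. 236.]]
top [[398. 199.]]
```

```bash
python3 -m creep '[[0.003,0.02,-0.01,0.01,-0.002,0,0.09],[0.012,0.08,-0.035,0.04,-0.008,0,0.09],[0.024,0.16,-0.07,0.08,-0.017,0,0.09],[0.036,0.25,-0.105,0.125,-0.027,-0.001,0.09],[0.048,0.34,-0.14,0.17,-0.036,-0.002,0.09],[0.06,0.43,-0.175,0.215,-0.046,-0.002,0.09],[0.072,0.51,-0.21,0.26,-0.055,-0.003,0.09],[0.082,0.57,-0.235,0.295,-0.062,-0.003,0.09],[0.087,0.608,-0.251,0.3135,-0.0665,-0.0034,0.09],[0.087,0.608,-0.251,0.3165,-0.0671,-0.0034,0.09]]' 20
python3 -m creep '[[0,0,0,0,0,0.005,0.09],[0,0,0,0,0,0.02,0.09],[0,0,0,0,0,0.035,0.09],[0,0,0,0,0,0.05,0.09],[0,0,0,0,0,0.065,0.09],[0,0,0,0,0,0.08,0.08],[0,0,0,0,0,0.09,0.07],[0,0,0,0,0,0.09,0.07],[0,0,0,0,0,0.09,0.07],[0,0,0,0,0,0.09,0.07]]' 20
python3 - <<'E'
from h import *
rel(Rst,stud(22.5))
s=capture("scene");t=capture("top");cv2.imwrite("pics/a2s.png",s);cv2.imwrite("pics/a2t.png",t)
E
```

```text
time_s: 11.7
tcp_pos: [522.7, 141.0, 210.3]
orientation: [-179.5, -35.3, 108.4]
force: [0.2, -0.5, 0.2]
gripper_width: 89.7
gripper_force: 0.0
time_s: 12.7
tcp_pos: [507.6, 188.2, 138.3]
orientation: [-179.7, -35.1, 108.4]
force: [-0.5, -0.3, 0.9]
gripper_width: 70.5
gripper_force: 0.0
turn [-0.003 -0.002 -0.002] shift m [0.0005 0.0011 0.0246]
```

```bash
python3 -m creep '[[0,0,0,0,0.0005,0.005,0.07],[0,0,0,0,0.001,0.012,0.07],[0,0,0,0,0.001,0.019,0.07],[0,0,0,0,0.001,0.023,0.07],[0,0,0,0,0.001,0.0242,0.07],[0,0,0,0,0.001,0.0242,0.06],[0,0,0,0,0.001,0.0242,0.05],[0,0,0,0,0.001,0.0242,0.035],[0,0,0,0,0.001,0.0242,0.035],[0,0,0,0,0.001,0.0242,0.035]]' 25
python3 - <<'E'
from h import *
rel(Rst,stud(22.5));s=sense();print(s["gripper_width"],s["gripper_force"],s["force"],s["ft_torque"])
E
```

```text
time_s: 13.8
tcp_pos: [503.8, 202.1, 118.2]
orientation: [-179.7, -35.2, 108.4]
force: [1.3, 0.3, 1.2]
gripper_width: 43.4
gripper_force: 25.0
turn [-0.004 -0.003 -0.002] shift m [ 0.0002  0.0002 -0.0001]
43.36541547531912 24.999851435422897 [1.30119686 0.29572374 1.18933342] [-0.70568658 -0.35917139 -0.09363133]
```

```bash
python3 -m creep '[[0,0,0,0,0,-0.003,0.035],[0,0,0,0,0,-0.01,0.035],[0,0,0,0,0,-0.02,0.035],[0,0,0,0,0,-0.032,0.035],[0,0,0,0,0,-0.045,0.035],[0,0,0,0,0,-0.06,0.035],[0,0,0,0,0,-0.08,0.035],[0,0,0,0,0,-0.1,0.035],[0,0,0,0,0,-0.12,0.035],[0,0,0,0,0,-0.135,0.035]]' 25
python3 - <<'E'
from h import *
rel(Rc,inc(-20,20,110));s=sense();print(s["gripper_width"],s["gripper_force"],inc(-20,20,110))
s=capture("scene");t=capture("top");cv2.imwrite("pics/b2s.png",s);cv2.imwrite("pics/b2t.png",t)
E
```

```text
time_s: 14.8
tcp_pos: [529.2, 126.8, 230.1]
orientation: [-179.7, -35.1, 108.4]
force: [0.7, -0.2, -1.0]
gripper_width: 43.7
gripper_force: 25.0
turn [-0.085 -0.609  0.254] shift m [-0.3101 -0.086  -0.0708]
43.6662177756848 24.998250603675842 [ 540.76904068 -179.84053138  110.        ]
```

```bash
python3 -m creep '[[-0.003,-0.02,0.01,-0.01,-0.003,-0.002,0.035],[-0.012,-0.08,0.035,-0.04,-0.011,-0.009,0.035],[-0.024,-0.16,0.07,-0.08,-0.022,-0.018,0.035],[-0.036,-0.25,0.105,-0.125,-0.035,-0.028,0.035],[-0.048,-0.34,0.14,-0.17,-0.047,-0.039,0.035],[-0.06,-0.43,0.175,-0.215,-0.06,-0.049,0.035],[-0.071,-0.51,0.21,-0.255,-0.071,-0.058,0.035],[-0.08,-0.57,0.237,-0.288,-0.08,-0.066,0.035],[-0.084,-0.605,0.252,-0.306,-0.085,-0.07,0.035],[-0.085,-0.609,0.254,-0.31,-0.086,-0.071,0.035]]' 25
python3 -m creep '[[0,0,0,0,0,0.003,0.035],[0,0,0,0,0,0.015,0.035],[0,0,0,0,0,0.035,0.035],[0,0,0,0,0,0.055,0.035],[0,0,0,0,0,0.075,0.035],[0,0,0,0,0,0.088,0.035],[0,0,0,0,0,0.094,0.035],[0,0,0,0,0,0.096,0.035],[0,0,0,0,0,0.096,0.035],[0,0,0,0,0,0.096,0.035]]' 25
python3 - <<'E'
from h import *
rel(Rc,inc(-20,20,8))
E
```

```text
time_s: 15.9
tcp_pos: [538.9, -178.5, 106.7]
orientation: [-179.8, 0.0, 93.4]
force: [0.2, 0.5, -0.4]
gripper_width: 43.4
gripper_force: 25.0
time_s: 16.9
tcp_pos: [541.0, -178.0, 13.0]
orientation: [180.0, -0.0, 93.5]
force: [-0.5, -0.6, -0.8]
gripper_width: 43.4
gripper_force: 25.0
turn [ 0.    -0.     0.001] shift m [-0.0018 -0.0003  0.005 ]
```

```bash
python3 -m creep '[[0,0,0,0,0,0.002,0.035],[0,0,0,0,0,0.0035,0.035],[0,0,0,0,0,0.0045,0.035],[0,0,0,0,0,0.0052,0.035],[0,0,0,0,0,0.0055,0.035],[0,0,0,0,0,0.0055,0.035],[0,0,0,0,0,0.0055,0.046],[0,0,0,0,0,0.0055,0.05],[0,0,0,0,0,0.0055,0.055],[0,0,0,0,0,0.0055,0.055]]' 25
python3 -m creep '[[0,0,0,0,0,0,0.058],[0,0,0,0,0,-0.005,0.058],[0,0,0,0,0,-0.015,0.058],[0,0,0,0,0,-0.035,0.058],[0,0,0,0,0,-0.065,0.06],[0,0,0,0,0,-0.1,0.08],[0,0,0,0,0,-0.14,0.09],[0,0,0,0,0,-0.18,0.09],[0,0,0,0,0,-0.2,0.09],[0,0,0,0,0,-0.2,0.09]]' 25
python3 - <<'E'
from h import *
rel(Rst,stud(140))
s=capture("scene");t=capture("top");cv2.imwrite("pics/p3s.png",s);cv2.imwrite("pics/p3t.png",t)
E
```

```text
time_s: 17.9
tcp_pos: [540.5, -177.9, 6.9]
orientation: [-180.0, -0.0, 93.5]
force: [-0.5, 0.9, 0.1]
gripper_width: 54.4
gripper_force: 0.0
time_s: 18.9
tcp_pos: [541.8, -179.1, 210.5]
orientation: [179.7, 0.1, 93.5]
force: [-0.4, -0.1, -0.8]
gripper_width: 89.7
gripper_force: 0.0
turn [ 0.085  0.609 -0.254] shift m [ 0.3179  0.0028 -0.0045]
```

```bash
python3 -m creep '[[0.003,0.02,-0.01,0.01,0,0,0.09],[0.012,0.08,-0.035,0.04,0,0,0.09],[0.024,0.16,-0.07,0.08,0.001,0,0.09],[0.036,0.25,-0.105,0.125,0.001,-0.001,0.09],[0.048,0.34,-0.14,0.17,0.001,-0.002,0.09],[0.06,0.43,-0.175,0.215,0.002,-0.003,0.09],[0.072,0.51,-0.21,0.26,0.002,-0.004,0.09],[0.082,0.57,-0.235,0.295,0.003,-0.0045,0.09],[0.085,0.607,-0.252,0.315,0.003,-0.0045,0.09],[0.085,0.609,-0.254,0.318,0.003,-0.0045,0.09]]' 25
python3 -m creep '[[0,0,0,0,0,0.005,0.09],[0,0,0,0,0,0.02,0.09],[0,0,0,0,0,0.038,0.09],[0,0,0,0,0,0.056,0.09],[0,0,0,0,0,0.074,0.09],[0,0,0,0,0,0.09,0.09],[0,0,0,0,0,0.1,0.09],[0,0,0,0,0,0.1,0.09],[0,0,0,0,0,0.1,0.09],[0,0,0,0,0,0.1,0.09]]' 25
python3 - <<'E'
from h import *
rel(Rst,stud(3))
E
```

```text
time_s: 20.0
tcp_pos: [523.3, 141.3, 210.2]
orientation: [-179.5, -35.3, 108.4]
force: [0.2, -0.9, -0.4]
gripper_width: 90.0
gripper_force: 0.0
time_s: 21.0
tcp_pos: [506.2, 193.5, 130.2]
orientation: [-179.7, -35.1, 108.4]
force: [0.3, 0.2, 0.4]
gripper_width: 90.2
gripper_force: 0.0
turn [-0.003 -0.002 -0.002] shift m [0.0006 0.0008 0.0343]
```

```bash
python3 -m creep '[[0,0,0,0,0.0005,0.006,0.09],[0,0,0,0,0.001,0.015,0.09],[0,0,0,0,0.001,0.025,0.09],[0,0,0,0,0.001,0.032,0.09],[0,0,0,0,0.001,0.0342,0.09],[0,0,0,0,0.001,0.0342,0.075],[0,0,0,0,0.001,0.0342,0.06],[0,0,0,0,0.001,0.0342,0.05],[0,0,0,0,0.001,0.0342,0.05],[0,0,0,0,0.001,0.0342,0.05]]' 25
python3 - <<'E'
from h import *
rel(Rst,stud(3));s=sense();print(s["gripper_width"],s["gripper_force"],s["force"],s["ft_torque"])
E
```

```text
time_s: 22.0
tcp_pos: [500.5, 213.0, 102.0]
orientation: [-179.7, -35.2, 108.4]
force: [1.5, 0.9, 1.3]
gripper_width: 60.2
gripper_force: 25.0
turn [-0.003 -0.003 -0.002] shift m [ 0.0002 -0.0001 -0.0004]
60.150888499044804 24.999781250953674 [1.49624775 0.92878885 1.29265697] [-0.55033915 -0.38875802 -0.08664095]
```

```bash
python3 -m creep '[[0,0,0,0,0,-0.003,0.05],[0,0,0,0,0,-0.01,0.05],[0,0,0,0,0,-0.02,0.05],[0,0,0,0,0,-0.032,0.05],[0,0,0,0,0,-0.045,0.05],[0,0,0,0,0,-0.06,0.05],[0,0,0,0,0,-0.08,0.05],[0,0,0,0,0,-0.1,0.05],[0,0,0,0,0,-0.125,0.05],[0,0,0,0,0,-0.15,0.05]]' 25
python3 - <<'E'
from h import *
rel(Rc,inc(-20,-70,110));s=sense();print(s["gripper_width"],s["gripper_force"],inc(-20,-70,110))
E
```

```text
time_s: 23.0
tcp_pos: [528.2, 129.4, 225.7]
orientation: [-179.6, -35.1, 108.3]
force: [0.1, 0.2, -2.6]
gripper_width: 60.2
gripper_force: 25.0
turn [-0.086 -0.608  0.254] shift m [-0.2911 -0.1726 -0.062 ]
60.19546112256996 24.997403472661972 [ 450.92989477 -185.21899425  110.        ]
```

```bash
python3 -m creep '[[-0.003,-0.02,0.01,-0.01,-0.006,-0.002,0.05],[-0.012,-0.08,0.035,-0.04,-0.023,-0.008,0.05],[-0.024,-0.16,0.07,-0.075,-0.044,-0.016,0.05],[-0.036,-0.25,0.105,-0.115,-0.068,-0.024,0.05],[-0.048,-0.34,0.14,-0.155,-0.092,-0.033,0.05],[-0.06,-0.43,0.175,-0.195,-0.116,-0.041,0.05],[-0.071,-0.51,0.21,-0.235,-0.139,-0.05,0.05],[-0.08,-0.57,0.237,-0.268,-0.158,-0.057,0.05],[-0.085,-0.603,0.252,-0.286,-0.169,-0.061,0.05],[-0.086,-0.608,0.254,-0.291,-0.1726,-0.062,0.05]]' 25
python3 -m creep '[[0,0,0,0,0,0.003,0.05],[0,0,0,0,0,0.015,0.05],[0,0,0,0,0,0.035,0.05],[0,0,0,0,0,0.055,0.05],[0,0,0,0,0,0.075,0.05],[0,0,0,0,0,0.088,0.05],[0,0,0,0,0,0.094,0.05],[0,0,0,0,0,0.096,0.05],[0,0,0,0,0,0.096,0.05],[0,0,0,0,0,0.096,0.05]]' 25
python3 - <<'E'
from h import *
rel(Rc,inc(-20,-70,8.5))
E
```

```text
time_s: 24.0
tcp_pos: [449.0, -184.4, 107.5]
orientation: [-179.9, -0.0, 93.3]
force: [0.1, -0.2, -2.1]
gripper_width: 60.3
gripper_force: 25.0
time_s: 25.0
tcp_pos: [451.8, -183.2, 12.8]
orientation: [179.9, -0.1, 93.5]
force: [-1.2, 0.3, -2.1]
gripper_width: 59.8
gripper_force: 25.0
turn [ 0.001 -0.001  0.001] shift m [-0.002  -0.001   0.0043]
```

```bash
python3 -m creep '[[0,0,0,0,0,0.002,0.05],[0,0,0,0,0,0.003,0.05],[0,0,0,0,0,0.004,0.05],[0,0,0,0,0,0.0048,0.05],[0,0,0,0,0,0.005,0.05],[0,0,0,0,0,0.005,0.05],[0,0,0,0,0,0.005,0.062],[0,0,0,0,0,0.005,0.066],[0,0,0,0,0,0.005,0.07],[0,0,0,0,0,0.005,0.07]]' 25
python3 -m creep '[[0,0,0,0,0,0,0.074],[0,0,0,0,0,-0.005,0.074],[0,0,0,0,0,-0.015,0.074],[0,0,0,0,0,-0.035,0.074],[0,0,0,0,0,-0.065,0.074],[0,0,0,0,0,-0.11,0.07],[0,0,0,0,0,-0.16,0.06],[0,0,0,0,0,-0.21,0.04],[0,0,0,0,0,-0.25,0.02],[0,0,0,0,0,-0.27,0.0]]' 25
python3 - <<'E'
from h import *
rel(Rc,inc(-40,0,290));rel(Rc,inc(215,0,280));print(inc(215,0,280),sense()["joint_pos"])
s=capture("scene");t=capture("top");cv2.imwrite("pics/p4s.png",s);cv2.imwrite("pics/p4t.png",t)
a=s[90:290,130:340];b=t[150:310,365:525]
cv2.imwrite("pics/p4.png",np.hstack([cv2.resize(a,(420,400),interpolation=2),cv2.resize(b,(380,400),interpolation=2)]))
E
```

```text
time_s: 26.0
tcp_pos: [451.4, -183.1, 7.4]
orientation: [180.0, -0.1, 93.5]
force: [0.4, -0.1, -0.3]
gripper_width: 69.4
gripper_force: 0.0
time_s: 27.0
tcp_pos: [451.7, -184.7, 281.0]
orientation: [179.8, -0.0, 93.4]
force: [0.8, 0.2, -0.1]
gripper_width: 42.6
gripper_force: 0.0
turn [ 0.004 -0.001 -0.   ] shift m [ 0.0196  0.0693 -0.0088]
turn [ 0.004 -0.001 -0.   ] shift m [-0.2355  0.0693  0.001 ]
[ 534.84855018 -415.61573744  280.        ] [-39.69906169  16.85538027  72.2131348  107.45959732 -17.48915025
  68.05529043  41.84262154]
```

View pics/p4.png

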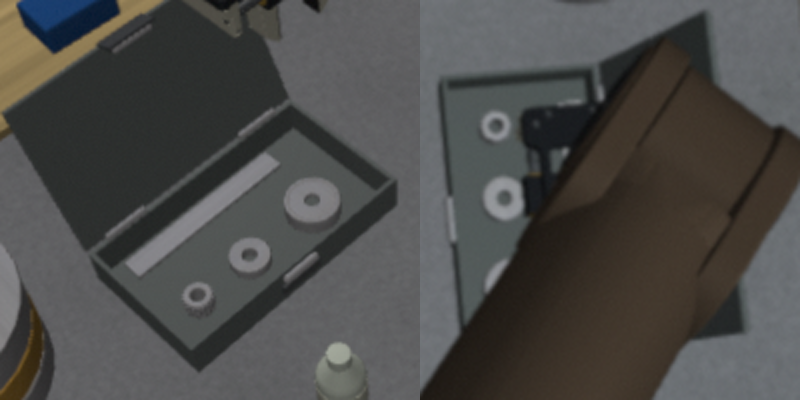

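All three parts lie flat in a row on the case floor: the nut at (198,298), the spacer at (250,256) and the ring at (312,202) in the left panel. The straightedge is untouched. Next I'll go behind the lid.

```bash
python3 -m creep '[[0,0,0,-0.01,0.003,0,0],[0,0,0,-0.035,0.01,0,0],[0,0,0,-0.065,0.02,0,0],[0,0,0,-0.095,0.03,0,0],[0,0,0,-0.125,0.038,0,0],[0,0,0,-0.155,0.047,0,0],[0,0,0,-0.185,0.055,0,0],[0,0,0,-0.21,0.063,0,0],[0,0,0,-0.23,0.068,0,0],[0,0,0,-0.236,0.069,0,0]]' 25
python3 - <<'E'
from h import *
rel(Rc,inc(205,0,180));s=sense();print(s["joint_pos"],s["tcp_pos"])
s=capture("scene");t=capture("top");cv2.imwrite("pics/l1s.png",s);cv2.imwrite("pics/l1t.png",t)
E
```

```text
time_s: 28.1
tcp_pos: [533.4, -416.8, 275.8]
orientation: [-179.9, -0.1, 93.3]
force: [0.5, 0.6, 0.6]
gripper_width: 0.2
gripper_force: 0.0
turn [-0.002 -0.001 -0.002] shift m [0.011  0.0017 0.0958]
[  1.56030083  36.99293319  57.81279952  80.6470384  -31.14910877
  79.37641711  63.07660582] [ 533.38567288 -416.81024897  275.76395973]
```

```bash
python3 -m creep '[[0,0,0,0,0.001,0.008,0],[0,0,0,0,0.002,0.025,0],[0,0,0,0,0.002,0.045,0],[0,0,0,0,0.002,0.065,0],[0,0,0,0,0.002,0.082,0],[0,0,0,0,0.002,0.093,0],[0,0,0,0.003,0.002,0.096,0],[0,0,0,0.007,0.002,0.096,0],[0,0,0,0.011,0.002,0.096,0],[0,0,0,0.011,0.002,0.096,0]]' 25
python3 -m creep '[[0,0,0,0.008,0,0,0],[0,0,0,0.022,0,0,0],[0,0,0,0.038,0,0,0],[0,0,0,0.054,0,0,0],[0,0,0,0.07,0,0,0],[0,0,0,0.087,0,0,0],[0,0,0,0.104,0,0,0],[0,0,0,0.121,0,0,0],[0,0,0,0.138,0,0,0],[0,0,0,0.155,0,0,0]]' 25
python3 - <<'E'
from h import *
np.set_printoptions(suppress=True,precision=1)
rel(Rc,inc(50,0,180));s=sense();print(s["joint_pos"],s["force"])
s=capture("scene");t=capture("top");cv2.imwrite("pics/l2s.png",s);cv2.imwrite("pics/l2t.png",t)
E
```

```text
time_s: 29.2
tcp_pos: [536.3, -403.0, 181.8]
orientation: [179.9, -0.1, 93.5]
force: [0.5, 0.3, 0.2]
gripper_width: 0.6
gripper_force: 0.0
time_s: 30.2
tcp_pos: [526.2, -247.8, 181.4]
orientation: [180.0, -0.1, 93.5]
force: [0.5, -1.6, -1.0]
gripper_width: 0.3
gripper_force: 0.9
turn [ 0. -0.  0.] shift m [-0. -0.  0.]
[-18.8  33.2  59.6 102.8 -32.1  62.9  55.6] [ 0.5 -1.6 -1. ]
```

```bash
python3 -m creep '[[0,0,0,0.01,0,0.003,0],[0,0,0,0.024,0,0.008,0],[0,0,0,0.036,0,0.013,0],[0,0,0,0.0465,0,0.0185,0],[0,0,0,0.058,0,0.026,0],[0,0,0,0.068,0,0.034,0],[0,0,0,0.077,0,0.043,0],[0,0,0,0.086,0,0.053,0],[0,0,0,0.102,0,0.069,0],[0,0,0,0.114,0,0.086,0]]' 25
python3 -m creep '[[0,0,0,0.004,0,0.005,0],[0,0,0,0.009,0,0.013,0],[0,0,0,0.013,0,0.02,0],[0,0,0,0.016,0,0.026,0],[0,0,0,0.018,0,0.029,0],[0,0,0,0.019,0,0.032,0],[0,0,0,0.019,0,0.032,0],[0,0,0,0.019,0,0.032,0],[0,0,0,0.019,0,0.032,0],[0,0,0,0.019,0,0.032,0]]' 25
python3 - <<'E'
from h import *
np.set_printoptions(suppress=True,precision=1)
rel(Rc,inc(-85,0,53.5));s=sense();print(s["joint_pos"],s["force"])
s=capture("scene");t=capture("top");cv2.imwrite("pics/l3s.png",s);cv2.imwrite("pics/l3t.png",t)
E
```

```text
time_s: 31.3
tcp_pos: [519.4, -133.8, 94.4]
orientation: [180.0, -0.1, 93.5]
force: [0.7, -0.2, 0.8]
gripper_width: 0.3
gripper_force: 0.4
time_s: 32.3
tcp_pos: [518.5, -116.2, 63.6]
orientation: [180.0, -0.1, 93.5]
force: [-0.8, -0.3, 5.7]
gripper_width: 0.2
gripper_force: 2.6
turn [ 0. -0.  0.] shift m [ 0. -0.  0.]
[-29.2  37.5  53.5 116.1 -41.6  47.6  52.1] [-0.8 -0.3  5.7]
```

```bash
python3 -m creep '[[0,0,0,0,0,0.001,0],[0,0,0,0,0,0.002,0],[0,0,0,0,0,0.003,0],[0,0,0,0,0,0.004,0],[0,0,0,0,0,0.005,0],[0,0,0,0,0,0.006,0],[0,0,0,0,0,0.007,0],[0,0,0,0,0,0.008,0],[0,0,0,0,0,0.009,0],[0,0,0,0,0,0.01,0]]' 25
```

```text
time_s: 33.4
tcp_pos: [518.4, -115.5, 53.5]
orientation: [180.0, -0.1, 93.5]
force: [-3.7, 2.5, 19.0]
gripper_width: 0.5
gripper_force: 9.3
```

```bash
python3 -m creep '[[0,0,0,0,0,0.0005,0],[0,0,0,0,0,0.001,0],[0,0,0,0,0,0.0015,0],[0,0,0,0,0,0.002,0],[0,0,0,0,0,0.0025,0],[0,0,0,0,0,0.003,0],[0,0,0,0,0,0.003,0],[0,0,0,0,0,0.003,0],[0,0,0,0,0,0.003,0],[0,0,0,0,0,0.003,0]]' 25
```

```text
time_s: 34.4
tcp_pos: [518.6, -115.6, 52.7]
orientation: [179.9, -0.3, 93.5]
force: [-11.9, 6.9, 44.6]
gripper_width: 0.3
gripper_force: 22.6
```

The lid is at a hard stop, at 44.6 N and z = 52.7 mm. Next I'll lift off and check.

```bash
python3 -m creep '[[0,0,0,0,0,-0.005,0],[0,0,0,0,0,-0.015,0],[0,0,0,0,0,-0.04,0],[0,0,0,0.02,0,-0.08,0],[0,0,0,0.05,0,-0.12,0],[0,0,0,0.08,0,-0.16,0],[0,0,0,0.11,0,-0.2,0],[0,0,0,0.14,0,-0.24,0],[0,0,0,0.16,0,-0.25,0],[0,0,0,0.16,0,-0.25,0]]' 25
python3 - <<'E'
from h import *
s=capture("scene");t=capture("top")
a=s[100:420,130:530];b=t[150:310,180:500]
fs=np.array([[-93,140],[-93,-140]])
for n in("scene","top"): print(n,proj(n,[inc(x,y,53.5) for x,y in fs]).round(1).tolist())
cv2.imwrite("pics/end.png",np.vstack([cv2.resize(a,(440,352),interpolation=2),cv2.resize(b,(440,220),interpolation=2)]))
for n,o in(("scene",s),("top",t)):
    d=cv2.absdiff(o,cv2.imread(f"pics/{n}0.png")).max(2)>40; print(n,[ (lambda r:r)(cv2.boundingRect(c)) for c in cv2.findContours(d.astype(np.uint8),0,1)[0] if cv2.contourArea(c)>15])
E
```

```text
time_s: 35.4
tcp_pos: [509.5, 46.8, 302.1]
orientation: [179.8, -0.2, 93.8]
force: [0.7, 0.5, -0.8]
gripper_width: 0.4
gripper_force: 0.0
scene [[230.6, 267.3], [333.9, 180.1]]
top [[366.8, 179.3], [378.0, 295.2]]
scene [(395, 313, 8, 13), (402, 308, 29, 25), (193, 167, 76, 60), (279, 162, 43, 34), (179, 143, 111, 80), (299, 100, 114, 101), (379, 96, 16, 20), (540, 87, 11, 8), (131, 71, 143, 144), (464, 58, 5, 28), (473, 9, 19, 14), (498, 1, 12, 11), (582, 0, 25, 32), (309, 0, 105, 112)]
top [(263, 456, 17, 12), (0, 447, 65, 33), (302, 441, 13, 15), (0, 392, 24, 49), (24, 391, 36, 50), (0, 385, 22, 8), (371, 227, 4, 22), (424, 191, 18, 79), (377, 178, 72, 110), (440, 154, 62, 136), (130, 127, 209, 353)]
```

View pics/end.png

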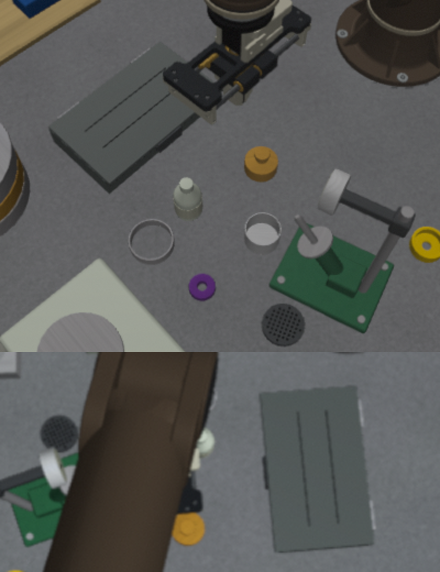

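The lid is shut flush, with its corners at (52,130) and (110,187) in the scene panel. The stud is bare, the bystanders are unmoved, and the arm is clear. Next I'll hand in.

```bash
python3 -c "
from cell import *
print(close_job())"
```

```text
the job is handed in; nothing more can be done
None
```

I took the nut, spacer and ring off the stud in that order, laid them flat side by side in the case, pressed the lid down to a hard stop (about 45 N; it looks fully shut in the last picture), and handed the job in at about 36 s, with the gauge and bystanders unmoved in that picture.

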